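# Lay out the film fitter's kit tray

## Task

Finish laying out the kit tray, in whose front row the tin and the tape measure already stand at the two ends. Lay the foam block in the bay between the tin and the tape measure, stand the mist bottle upright in the bay behind the tin, lay the blade case in the bay behind the tape measure, each in the middle of its bay and the block and the case flat with their long sides running front to back, and set the round magnet flat on the middle of the tin's lid. Do not shift the tin or the tape measure.

Things in the scene. Friction and masses are not known exactly. Their poses are not given: they have to be found in the camera images.
- tray: Fixed shallow grey tray, 236 (x) x 328 (y) mm, walls 14 high, dark floors 4 above its underside. 2 rows of 3 bays: front row (nearer the robot) centred at x=-58 mm, back row x=+58; columns y=-108, 0, +108. Each bay 112 (x) x 104 (y) inside, 4 mm walls between. Origin: centre of underside; z up, x from front to back row (away from the robot, within 20 deg), y to the left.
- tin_center (a point): Round screw-lid tin, 67 mm across, 41 mm high, pale side and dark flat lid; stands in one end bay of the tray's front row (left or right) and stays there. Point: its centre, half-way up (the lid is 20.5 mm above it); z up.
- tape_measure_center (a point): Yellow pocket tape measure (the one in the tray), 34 x 75 x 62 mm high, standing on its edge in the other end bay of the tray's front row; stays there. Point: 31 mm above its underside; y along its 75 mm length, z up.
- foam_block_center (a point): Two-layer foam applicator block, 47 mm (x) by 87 mm (y) by 32 mm high, rigid here, lying flat on the table. Point: its centre, half-way up; z up.
- mist_bottle_center (a point): Small mist spray bottle standing on the table, 136 mm high: body 41 mm across up to 96 mm, then a cap 24 mm across up to the top. Hold it by the cap or high on the body, so that the cap does not strike the gripper's palm. Point: on its axis, 68 mm above its underside; z up along its axis.
- blade_case_center (a point): Flat oblong red blade dispenser (the one within half a metre of the tray; its like among the clutter at the far left is not meant), 77 mm (x) by 24 mm (y) by about 12 mm high, lying flat on the table. Point: its centre, 6 mm above its underside; z up.
- magnet_center (a point): Small plain round disc magnet, 32 mm in diameter, 14 mm high, lying flat on the table (it does not attract anything here). Point: its centre, half-way up; z up.
Mind the look-alikes: they are no part of the job. What is shaped like the part that bears foam_block_center but red is not meant.

How it is judged:
At the end, for the whole second after the job is handed in: Foam block between tin and tape measure, blade case behind tape measure, upright bottle behind tin: on the bay floors, within 15 mm of the bay centres in tray x and y, block and case flat and front to back within 0.2 rad; magnet flat on the tin within 12 mm of its centre; all at rest (((y of tin_center in the frame of tray between 0.073 and 0.143 m and y of tape_measure_center in the frame of tray between -0.143 and -0.073 m and x of mist_bottle_center in the frame of tray between 0.043 and 0.073 m and y of mist_bottle_center in the frame of tray between 0.093 and 0.123 m and x of blade_case_center in the frame of tray between 0.043 and 0.073 m and y of blade_case_center in the frame of tray between -0.123 and -0.093 m) or (y of tin_center in the frame of tray between -0.143 and -0.073 m and y of tape_measure_center in the frame of tray between 0.073 and 0.143 m and x of mist_bottle_center in the frame of tray between 0.043 and 0.073 m and y of mist_bottle_center in the frame of tray between -0.123 and -0.093 m and x of blade_case_center in the frame of tray between 0.043 and 0.073 m and y of blade_case_center in the frame of tray between 0.093 and 0.123 m)) and x of foam_block_center in the frame of tray between -0.073 and -0.043 m and y of foam_block_center in the frame of tray between -0.015 and 0.015 m and z of foam_block_center in the frame of tray between 0.016 and 0.024 m and angle between each of foam_block_center, blade_case_center, mist_bottle_center, magnet_center, tin_center's own z axis and vertical below 0.1 rad and angle between the y axis of foam_block_center and the x axis of tray, either way round below 0.2 rad and z of blade_case_center in the frame of tray between 0.006 and 0.014 m and angle between the x axis of blade_case_center and the x axis of tray, either way round below 0.2 rad and z of mist_bottle_center in the frame of tray between 0.067 and 0.077 m and horizontal distance between magnet_center and tin_center below 0.012 m and z of magnet_center in the frame of tin_center between 0.0225 and 0.0325 m and linear speed of each of foam_block, mist_bottle, blade_case, magnet, tin below 0.01 m/s); the robot touches nothing.
It fails at once if the tin or the tape measure is shifted by more than 15 mm (distance of any of tin_center, tape_measure_center from where it was at the start of the episode above 0.015 m).
It also fails if it takes over 115 s, if anything falls off the work surface, if the arm or the gripper's body presses on something with over 40 N, if the wrist force passes 120 N, or if a joint passes its speed limit or range.

## Robot

A 6-joint arm with a two-finger parallel gripper is mounted at the origin on a cart in front of the work surface, level with it; the furniture and walls round the work are solid. World frame = base frame: x ahead of the robot, y to its left, z up, the work surface at z = 0. Lengths are in m, angles in rad, forces in N, time in s.
With the tool pointing down it reaches from about 0.375 to 0.9 m from the base axis. Payload 3.1 kg.
Tool frame: the origin (TCP) lies where the fingers leave the gripper's body, on its centre line; the fingertips stand 70 mm ahead of it and the grasp point (between the pads) lies 51 mm ahead of it (robot.tip_reach is the distance from the TCP to the fingertips, in m); z points along the fingers, y is the line along which they close (so a half turn about z gives the same grasp; the last joint's range is limited). The gripper opens to 87 mm and grips with 3 to 60 N. Pads are 19 mm wide; open, the fingers measure 117 mm over their backs; the gripper's body (75 mm by 190 mm) begins 51 mm behind the grasp point.
Start: joints at [-1.373, 0.527, 1.433, -0, 1.181, -0.178], TCP at [0.229, -0.581, 0.292] pointing down, gripper open.
Joint ranges: [-3.08, 3.08], [-0.75, 2.2], [0.22, 2.44], [-1.43, 4.57], [0, 2.65], [-2.85, 2.85]. Speed limits (rad/s): [2.79, 2.79, 3.14, 3.14, 3.14, 3.14].

## Interface

Orientations are given as a unit quaternion [x, y, z, w].
In Python, from rig import robot gives the robot as it stands.
- The arm moves only by the tool carry_out, never from a script. Its argument "rows" is a list that holds one entry, the list of rows, each a list of 6 numbers: the shift along the tool's x, y, z in mm, then the turn, a rotation vector about the tool's x, y, z in units of 8 degrees (1.0 is 8 degrees). A call has 1 to 20 rows; each row is the pose to reach, as a shift and turn from the pose commanded when the call began, along the tool's axes at that moment; what a row does not reach only later rows make up. A row lasts 1/10 s, in which the tool goes at most 50 mm and 8.59 degrees, less where a joint would pass 70% of its speed; a pose out of reach is approached as far as the arm can. A call with a gripper value outside its range is refused whole. "fingers" is the opening, from 0 (shut) to 1 (fully open), set as the call begins (left out, the last holds). The fingers move at their own pace and stop on an object; "grip_force" is the grip in N (left out, the last holds). Time passes only in rows, so rows that repeat a pose let the fingers close. It gives the time, the measured TCP pose, the force and the opening at its end, in the units of the state.
- robot.get_obs(): the state, without advancing time (a new reading comes with each control period).
- robot.camera(name): name is "side" or "top"; returns a dict with "color" (384x512x3 uint8, red, green, blue), "depth" (384x512 float32, m along the optical axis (not along the pixel's ray), 0 where there is no reading), "K" (3x3 intrinsics, pixels), "D" ([k1, k2, p1, p2, k3] as OpenCV has them; the pictures are not rectified), "camera_from_world" (4x4, takes a point from world to camera coordinates). Camera axes: x right, y down, z forward; pixel columns grow to the right and rows downward; lengths in m; the calibration is good to about 2 mm. A picture is of the moment at which its call begins.
- robot.hand_in(): hands the job in, once; it reports no verdict.
The state is a dict: "time": time; "q": joint angles; "joint_velocities": joint speeds; "joint_torque": joint torques, N m; "position": TCP position; "tool_rot": TCP orientation; "ft_force": force on the tool from outside, world axes, zero at the start; "moment": the same for the moment, N m; "grip_width": finger opening in m.
Only numpy, scipy, OpenCV 4.12 (cv2) and the standard library are available. Lean on these libraries where they do the work, as an engineer would, in place of code of your own. Each camera call takes 0.05 s, during which the arm holds its last target. There are 200 camera calls.

## Working session

There is one attempt and no reset: what is moved stays moved. The work goes in short steps, Python scripts to look and compute and a tool call to move; the robot and the scene stay as the last step left them, time stands still between calls to the robot, and variables do not carry over. Pictures are saved under pics/ and viewed, on a budget of 14 in all, crops included, one or two more only if the job needs it, and the job is handed in when it is done.

Besides the shell and the picture viewer there is one more tool, called after ">>>" as name([rows], argument=value, ...), one row to a line, values as JSON. carry_out: Moves the arm, as the interface text tells. Its arguments: {"type":"object","properties":{"rows":{"type":"array"},"fingers":{"type":"number"},"grip_force":{"type":"number"}},"required":["rows"]}

```bash
ls; mkdir -p pics
python3 - <<'E'
from rig import robot
import cv2,numpy as np
o=robot.get_obs();print({k:np.round(v,3) for k,v in o.items()})
for n in ("top","side"):
    c=robot.camera(n);cv2.imwrite(f"pics/{n}0.png",c["color"][:,:,::-1]);np.savez(f"{n}0.npz",**c)
    T=c["camera_from_world"];print(n,c["K"].round(1).tolist(),np.round(c["D"],4),(-T[:3,:3].T@T[:3,3]).round(3),T[:3,:3].round(3).tolist())
E
```

```text
pics
{'time': np.float64(0.0), 'q': array([-1.374,  0.528,  1.434, -0.   ,  1.181, -0.178]), 'joint_velocities': array([ 0.001,  0.   , -0.   , -0.001, -0.001, -0.002]), 'joint_torque': array([-1.0000e-03, -4.4005e+01, -1.7659e+01,  6.3000e-02,  5.8000e-02,
       -0.0000e+00]), 'position': array([ 0.229, -0.581,  0.291]), 'tool_rot': array([ 0.982,  0.187, -0.   , -0.001]), 'ft_force': array([-0.528, -0.713,  0.358]), 'moment': array([ 0.018, -0.018,  0.029]), 'grip_width': np.float64(0.087)}
top [[372.3, 0.0, 257.8], [0.0, 372.3, 192.4], [0.0, 0.0, 1.0]] [-0.0988  0.      0.      0.      0.    ] [0.34  0.025 1.166] [[-0.001, -1.0, -0.013], [-0.993, 0.003, -0.119], [0.119, 0.013, -0.993]]
side [[348.5, 0.0, 257.0], [0.0, 348.5, 196.0], [0.0, 0.0, 1.0]] [-0.0819  0.      0.      0.      0.    ] [-0.11   1.08   0.505] [[-0.867, -0.498, -0.017], [-0.159, 0.31, -0.938], [0.472, -0.81, -0.348]]
```

View pics/top0.png

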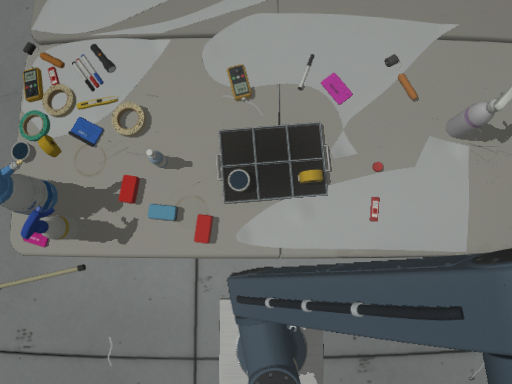

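View pics/side0.png

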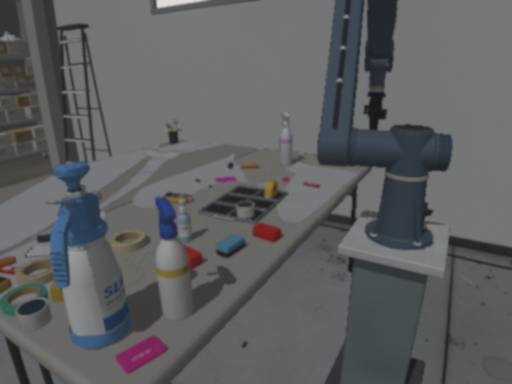

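The top view shows these candidates:
- **Foam block:** blue (162,212). The red look-alikes at (129,189) and (203,229) are not meant, nor is the blue box (86,131).
- **Blade case:** red (375,208). Its twin is at (54,75).
- **Magnet:** red disc (378,167). The black bits at (392,60) and (29,48) are not discs.
- **Bottle:** (155,157), rather than the big sprays.
- **Tin and tape measure:** tin at (239,180) on the left, tape measure at (311,176) on the right.

I'll check these in one close crop and measure.

```bash
cat > h.py <<'E'
import numpy as np,cv2
from rig import robot
def load(n):return dict(np.load(n))
def ray(c,px):
    p=cv2.undistortPoints(np.array(px,float).reshape(-1,1,2),c["K"],c["D"]).reshape(-1,2)
    T=c["camera_from_world"];R=T[:3,:3]
    d=np.c_[p,np.ones(len(p))]@R
    return -R.T@T[:3,3],d
def onz(c,px,z):
    o,d=ray(c,px);return o+d*((z-o[2])/d[:,2])[:,None]
def blobs(c,f,roi,amin=15):
    x0,y0,x1,y1=roi
    hsv=cv2.cvtColor(c["color"],cv2.COLOR_RGB2HSV).astype(int)
    m=f(hsv[...,0],hsv[...,1],hsv[...,2]).astype(np.uint8)
    k=np.zeros_like(m);k[y0:y1,x0:x1]=1;m*=k
    cs,_=cv2.findContours(m,cv2.RETR_EXTERNAL,cv2.CHAIN_APPROX_NONE)
    return [q for q in sorted(cs,key=cv2.contourArea,reverse=True) if cv2.contourArea(q)>=amin],m
def rect(c,cnt,z):
    w=onz(c,cnt.reshape(-1,2),z)[:,:2].astype(np.float32)
    (cx,cy),(a,b),t=cv2.minAreaRect(w)
    if a<b:a,b,t=b,a,t+90
    t=(t+90)%180-90
    return np.round([cx,cy,a,b],4),round(t,1) # t: long axis deg from world x
def cloud(c):
    v,u=np.mgrid[:384,:512];o,d=ray(c,np.c_[u.ravel(),v.ravel()])
    return (o+d*c["depth"].ravel()[:,None]).reshape(384,512,3)
E
python3 - <<'E'
from h import *
c=load("top0.npz")
cv2.imwrite("pics/crop1.png",cv2.resize(c["color"][115:250,115:400,::-1],None,fx=2.8,fy=2.8,interpolation=cv2.INTER_CUBIC))
red=lambda h,s,v:((h<8)|(h>172))&(s>110)&(v>60)
for nm,f,roi,z in [("foam",lambda h,s,v:(h>90)&(h<115)&(s>90),(140,198,185,228),.032),("case",red,(360,190,392,228),.012),("mag",red,(365,155,392,178),.014),
 ("tape",lambda h,s,v:(h>15)&(h<35)&(s>130),(290,160,335,190),.064)]:
    for q in blobs(c,f,roi)[0][:2]:print(nm,rect(c,q,z),cv2.boundingRect(q),cv2.contourArea(q))
P=cloud(c)
def box(roi,zmin,zmax):
    x0,y0,x1,y1=roi;p=P[y0:y1,x0:x1].reshape(-1,3);p=p[(p[:,2]>zmin)&(p[:,2]<zmax)]
    return p
for nm,roi,a,b in [("foam",(140,198,185,228),.022,.05),("tin",(222,165,256,198),.035,.06),("bottle",(140,140,172,172),.1,.16),("bot body",(140,140,172,172),.03,.16),("tape",(290,160,335,190),.05,.08),("mag",(365,155,392,178),.009,.03),("floor",(225,130,250,155),-.02,.03),("table",(180,150,210,190),-.02,.03)]:
    p=box(roi,a,b)
    if len(p):print(nm,len(p),np.median(p,0).round(4),p.min(0).round(4),p.max(0).round(4))
# tray dark floors
q,m=blobs(c,lambda h,s,v:v<60,(205,110,340,215),80)
for k in q:print("bay",rect(c,k,.009),cv2.boundingRect(k))
E
```

```text
foam (array([0.4169, 0.3357, 0.0831, 0.0428]), 83.7) (148, 204, 28, 16) 325.5
case (array([ 0.4123, -0.3211,  0.0437,  0.0221]), -2.0) (370, 206, 8, 15) 18.5
mag (array([ 0.5596, -0.3392,  0.0293,  0.029 ]), -2.5) (373, 162, 10, 10) 62.5
tape (array([ 0.5222, -0.1191,  0.0683,  0.0372]), -83.7) (299, 169, 24, 14) 233.0
foam 408 [0.4161 0.3351 0.0321] [0.3915 0.2923 0.0224] [0.4416 0.3796 0.0388]
tin 379 [0.5126 0.0996 0.0445] [0.4798 0.066  0.0356] [0.5468 0.1303 0.0509]
bottle 77 [0.5785 0.3469 0.1307] [0.5694 0.3384 0.1001] [0.5918 0.3602 0.1408]
bot body 231 [0.5751 0.3425 0.0867] [0.5607 0.3283 0.0302] [0.6011 0.3686 0.1408]
tape 211 [ 0.5238 -0.1234  0.062 ] [ 0.5073 -0.1557  0.05  ] [ 0.5412 -0.0945  0.0708]
mag 71 [ 0.5614 -0.3403  0.0137] [ 0.5482 -0.355   0.0098] [ 0.5745 -0.3244  0.0186]
floor 622 [0.6415 0.1061 0.005 ] [ 0.6015  0.0675 -0.0016] [0.6833 0.1455 0.0151]
table 1195 [5.529e-01 2.419e-01 4.000e-04] [ 0.4908  0.1942 -0.008 ] [0.619  0.2907 0.0074]
bay (array([0.5105, 0.0967, 0.109 , 0.1009]), 4.6) (223, 165, 34, 36)
bay (array([ 0.5191, -0.0103,  0.1092,  0.0986]), 4.6) (257, 162, 34, 37)
bay (array([ 0.528 , -0.1188,  0.1085,  0.1001]), 4.6) (291, 160, 35, 36)
bay (array([0.6248, 0.1064, 0.1085, 0.0991]), 4.7) (221, 130, 33, 35)
bay (array([ 0.6417, -0.1094,  0.1085,  0.0989]), 4.3) (288, 125, 34, 35)
bay (array([ 0.6325, -0.0014,  0.1067,  0.0987]), 4.3) (254, 128, 34, 34)
```

View pics/crop1.png

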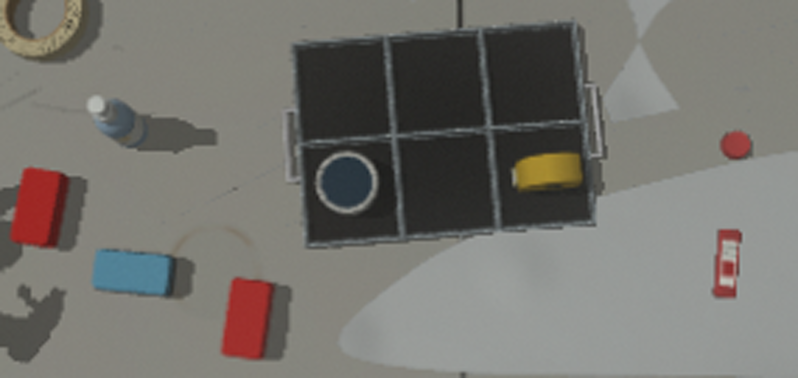

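```bash
cat >> h.py <<'E'
from scipy.spatial.transform import Rotation as Ro
def go(xyz,psi=None):
    "tool-frame shift mm / turn about tool z (8deg units) from the present pose; xyz = world TCP, psi = world angle of tool y, deg"
    o=robot.get_obs();R=Ro.from_quat(o["tool_rot"]);d=R.inv().apply(np.array(xyz)-o["position"])*1000
    y=R.apply([0,1,0]);p0=np.degrees(np.arctan2(y[1],y[0]))
    rv=np.zeros(3)
    if psi is not None:
        dp=(psi-p0+90)%180-90
        tgt=np.radians(p0+dp);Y=np.array([np.cos(tgt),np.sin(tgt),0]);Z=np.array([0,0,-1.]);X=np.cross(Y,Z)
        rv=np.degrees((R.inv()*Ro.from_matrix(np.c_[X,Y,Z])).as_rotvec())/8
    print("shift",d.round(1),"turn",rv.round(2),"psi now",p0.round(1),"q1,q6",np.degrees(o["q"][[0,5]]).round(0))
E
python3 - <<'E'
from h import *
c=load("top0.npz");P=cloud(c)
red=lambda h,s,v:((h<8)|(h>170))&(s>70)&(v>60)
q,m=blobs(c,red,(360,190,392,228),1)
print("case",rect(c,cv2.convexHull(np.vstack(q)),.012))
q,m=blobs(c,red,(365,155,392,178),1);print("mag",cv2.minEnclosingCircle(onz(c,q[0].reshape(-1,2),.014)[:,:2].astype(np.float32)))
# tin: bright rim inside bay
q,m=blobs(c,lambda h,s,v:v>95,(226,168,253,194),1);pts=np.vstack([np.array(k) for k in q])
hull=cv2.convexHull(pts);print("tin",cv2.minEnclosingCircle(onz(c,hull.reshape(-1,2),.045)[:,:2].astype(np.float32)))
p=P[135:175,138:175].reshape(-1,3)
for a,b in[(.128,.145),(.1,.128),(.08,.098),(.02,.08)]:
    s=p[(p[:,2]>a)&(p[:,2]<b)];print("bottle",a,len(s),np.median(s,0).round(4),s.min(0).round(3),s.max(0).round(3))
s=load("side0.npz");S=cloud(s);p=S.reshape(-1,3)
w=p[(abs(p[:,0]-.575)<.06)&(abs(p[:,1]-.345)<.06)]
for a,b in[(.128,.145),(.1,.128),(.05,.09),(.01,.05)]:
    k=w[(w[:,2]>a)&(w[:,2]<b)];print("side bottle",a,len(k),np.median(k,0).round(4),k.min(0).round(3),k.max(0).round(3))
go((.5605,-.340,.18),-68.4)
E
```

```text
case (array([ 0.4266, -0.3242,  0.0747,  0.0252]), -7.0)
mag ((0.5602849721908569, -0.33839431405067444), 0.017308974638581276)
tin ((0.5140038728713989, 0.09831240028142929), 0.033878251910209656)
bottle 0.128 40 [0.5805 0.3494 0.1356] [0.572 0.341 0.13 ] [0.59  0.358 0.141]
bottle 0.1 37 [0.5757 0.3439 0.1116] [0.569 0.338 0.1  ] [0.592 0.36  0.125]
bottle 0.08 67 [0.574  0.3419 0.0872] [0.563 0.332 0.08 ] [0.599 0.369 0.095]
bottle 0.02 97 [0.5694 0.3348 0.0558] [0.561 0.328 0.02 ] [0.601 0.367 0.079]
side bottle 0.128 25 [0.5749 0.3525 0.1346] [0.569 0.341 0.128] [0.587 0.357 0.139]
side bottle 0.1 62 [0.5729 0.3537 0.1123] [0.566 0.342 0.1  ] [0.586 0.36  0.128]
side bottle 0.05 172 [0.5666 0.3603 0.0715] [0.558 0.334 0.051] [0.595 0.369 0.09 ]
side bottle 0.01 152 [0.5664 0.361  0.0305] [0.558 0.335 0.01 ] [0.593 0.369 0.05 ]
shift [ 396.4 -102.3  111.7] turn [-0.01 -0.   -0.01] psi now -68.5 q1,q6 [-79. -10.]
```

>>> carry_out([
  [[100,-25,28,0,0,0],[200,-50,56,0,0,0],[300,-75,84,0,0,0],[360,-92,105,0,0,0],[397,-101,112,0,0,0],[397,-101,130,0,0,0],[397,-101,160,0,0,0],[397,-101,190,0,0,0],[397,-101,205,0,0,0],[397,-101,213,0,0,0],[397,-101,217,0,0,0],[397,-101,217,0,0,0],[397,-101,217,0,0,0]],
], fingers=1)

```text
time: 1.4
position: [0.5616, -0.3431, 0.0767]
tool_rot: [0.982, 0.186, 0.001, 0.001]
ft_force: [-0.2, -0.6, 0.3]
grip_width: 0.0872
```

>>> carry_out([
  [[0,0,0,0,0,0],[0,0,0,0,0,0],[0,0,0,0,0,0],[0,0,0,0,0,0],[0,0,0,0,0,0],[0,0,0,0,0,0],[0,0,0,0,0,0],[0,0,0,0,0,0]],
], fingers=0, grip_force=20)

```text
time: 2.2
position: [0.5616, -0.3416, 0.0751]
tool_rot: [0.982, 0.187, -0.0, -0.0]
ft_force: [0.5, 0.4, 0.5]
grip_width: 0.0307
```

>>> carry_out([
  [[0,0,-10,0,0,0],[0,0,-30,0,0,0],[0,0,-60,0,0,0],[0,0,-90,0,0,0],[0,0,-110,0,0,0],[0,0,-120,0,0,0],[0,0,-120,0,0,0]],
])

```text
time: 2.9
position: [0.5623, -0.3422, 0.1973]
tool_rot: [0.982, 0.187, 0.001, 0.001]
ft_force: [0.2, 0.5, -0.5]
grip_width: 0.029
```

Run:
```python
from h import *
print(robot.get_obs()["grip_width"],robot.get_obs()["time"]); go((.514,.0983,.18),-68.4)
c=robot.camera("side");cv2.imwrite("pics/side1.png",cv2.resize(c["color"][60:260,200:420,::-1],None,fx=2.5,fy=2.5))
```

```text
0.02896620739981289 2.9
shift [ 116.8 -427.5   16.1] turn [ 0.02 -0.01 -0.01] psi now -68.5 q1,q6 [-41.  27.]
```

View pics/side1.png

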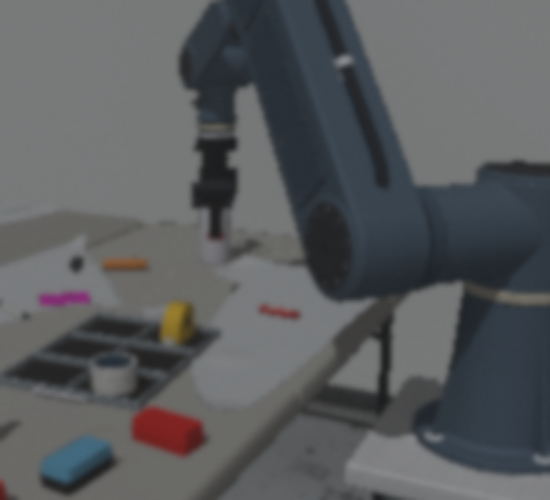

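Run:
```python
from h import *
c=robot.camera("side");s=robot.camera("top")
red=lambda h,s,v:((h<10)|(h>170))&(s>70)&(v>40)
cv2.imwrite("pics/z1.png",np.hstack([cv2.resize(c["color"][125:175,260:310,::-1],(380,380),interpolation=cv2.INTER_CUBIC),cv2.resize(s["color"][130:190,350:410,::-1],(380,380),interpolation=cv2.INTER_CUBIC)]))
q,_=blobs(c,red,(265,135,305,170),2)
for k in q:print(cv2.boundingRect(k),onz(c,[k.reshape(-1,2).mean(0)],.135))
q,_=blobs(s,red,(355,140,400,178),2)
for k in q:print("top",cv2.boundingRect(k))
print(robot.get_obs()["grip_width"])
```

```text
0.028910247826396382
```

View pics/z1.png

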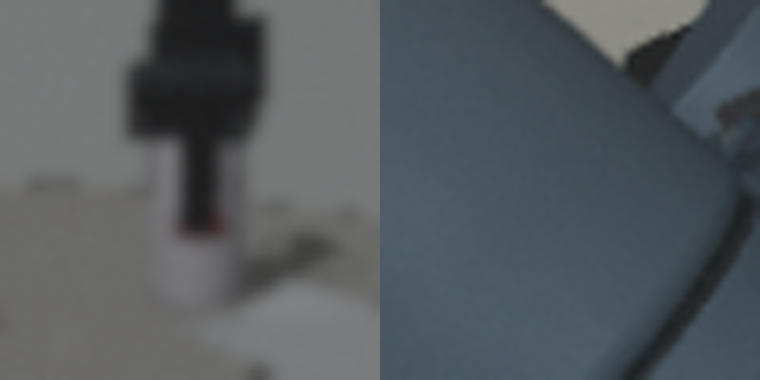

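The side crop shows the magnet held: red appears on both sides of the finger at crop (177–225, 230), centred. Next I'll carry it over the tin.

>>> carry_out([
  [[5,-20,0,0,0,0],[15,-55,0,0,0,0],[26,-95,0,0,0,0],[37,-135,0,0,0,0],[48,-175,0,0,0,0],[59,-215,0,0,0,0],[70,-255,0,0,0,0],[81,-295,0,0,0,0],[92,-335,0,0,0,0],[103,-375,0,0,0,0],[111,-405,0,0,0,0],[115,-420,0,0,0,0],[117,-427,0,0,0,0],[117,-427,10,0,0,0],[117,-427,20,0,0,0],[117,-427,20,0,0,0],[117,-427,20,0,0,0]],
])

```text
time: 4.75
position: [0.5137, 0.0973, 0.1745]
tool_rot: [0.983, 0.186, -0.001, -0.0]
ft_force: [-0.7, 0.3, -0.1]
grip_width: 0.0289
```

Run:
```python
from h import *
go((.514,.0983,.1205),-68.4)
c=robot.camera("side");cv2.imwrite("pics/side2.png",cv2.resize(c["color"][155:235,195:305,::-1],None,fx=6,fy=6,interpolation=cv2.INTER_CUBIC))
```

```text
shift [ 0.7 -0.8 54. ] turn [-0.    0.01 -0.02] psi now -68.6 q1,q6 [-2. 67.]
```

View pics/side2.png

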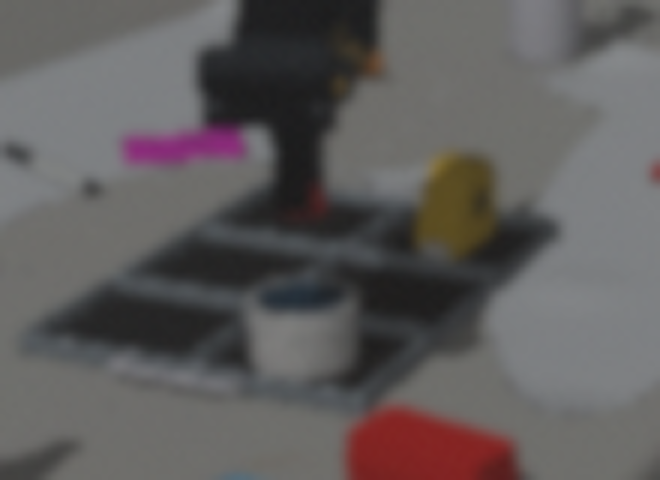

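The magnet (304,205) is aligned over the tin's centre column (303). Next I'll lower it.

>>> carry_out([
  [[0,0,15,0,0,0],[0,-1,30,0,0,0],[0,-1,42,0,0,0],[0,-1,49,0,0,0],[0,-1,52,0,0,0],[0,-1,54,0,0,0],[0,-1,54,0,0,0],[0,-1,54,0,0,0]],
])

```text
time: 5.6
position: [0.5137, 0.0994, 0.1216]
tool_rot: [0.982, 0.187, 0.0, 0.0]
ft_force: [0.1, 0.2, -0.9]
grip_width: 0.0286
```

>>> carry_out([
  [[0,0,0,0,0,0],[0,0,0,0,0,0],[0,0,0,0,0,0],[0,0,0,0,0,0],[0,0,0,0,0,0],[0,0,-10,0,0,0],[0,0,-30,0,0,0],[0,0,-60,0,0,0],[0,0,-90,0,0,0],[0,0,-90,0,0,0]],
], fingers=0.7)

```text
time: 6.6
position: [0.5157, 0.0995, 0.2155]
tool_rot: [0.982, 0.187, 0.005, 0.001]
ft_force: [1.5, 0.6, -0.5]
grip_width: 0.061
```

Run:
```python
from h import *
go((.4266,-.3242,.18),83)
c=robot.camera("side");cv2.imwrite("pics/side3.png",cv2.resize(c["color"][155:235,195:305,::-1],None,fx=6,fy=6,interpolation=cv2.INTER_CUBIC))
```

```text
shift [-238.8  361.2   34.8] turn [ 0.01 -0.07  3.57] psi now -68.5 q1,q6 [-1. 67.]
```

View pics/side3.png

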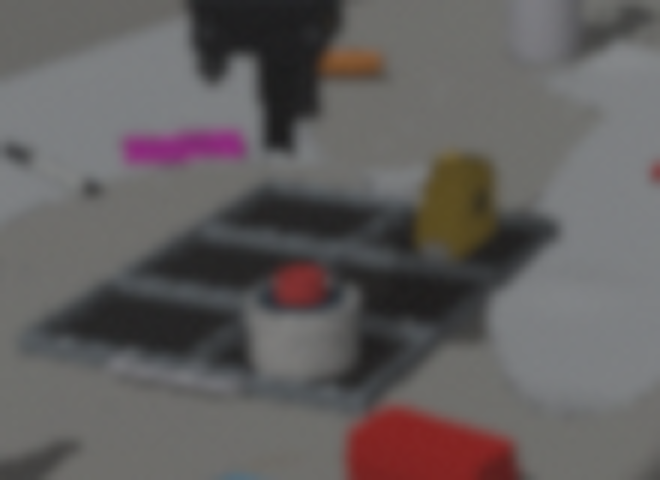

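Magnet at crop (300,285) rests on the tin (centre column 303). Next the case.

>>> carry_out([
  [[-33,50,0,0,0,0.5],[-66,100,0,0,0,1],[-99,150,0,0,0,1.5],[-132,200,0,0,0,2],[-165,250,0,0,0,2.5],[-198,300,0,0,0,3],[-225,340,10,0,0,3.4],[-239,361,20,0,0,3.57],[-239,361,35,0,0,3.57],[-239,361,35,0,0,3.57],[-239,361,35,0,0,3.57]],
])

```text
time: 7.75
position: [0.4224, -0.3239, 0.1748]
tool_rot: [0.998, -0.062, -0.001, -0.002]
ft_force: [0.3, 0.0, -0.1]
grip_width: 0.061
```

Run:
```python
from h import *
go((.4266,-.3242,.0725),83)
t=robot.camera("top");s=robot.camera("side")
red=lambda h,s,v:((h<10)|(h>170))&(s>70)&(v>50)
q,_=blobs(t,red,(222,160,256,198),3)
for k in q:print("magnet",cv2.minEnclosingCircle(onz(t,k.reshape(-1,2),.059)[:,:2].astype(np.float32)))
q,m=blobs(t,red,(350,185,400,230),1)
if q:print("case top",rect(t,cv2.convexHull(np.vstack(q)),.012))
q,m=blobs(s,red,(296,175,325,192),1)
if q:
  print("case side",onz(s,np.vstack(q).reshape(-1,2),.008)[:,:2].mean(0))
s0=load("side0.npz");q,m=blobs(s0,red,(296,175,325,192),1);print("side0",onz(s0,np.vstack(q).reshape(-1,2),.008)[:,:2].mean(0))
```

```text
shift [4.500e+00 1.000e-01 1.023e+02] turn [-0.02  0.02 -0.02] psi now -97.2 q1,q6 [-50.  48.]
magnet ((0.5124809741973877, 0.09922347217798233), 0.016567809507250786)
case side [ 0.42366061 -0.32111398]
side0 [ 0.42349358 -0.32067037]
```

The magnet measures 2 mm from the tin's centre. Descending on the case.

>>> carry_out([
  [[4,0,25,0,0,0],[4,0,55,0,0,0],[4,0,80,0,0,0],[4,0,95,0,0,0],[4,0,101,0,0,0],[4,0,102,0,0,0],[4,0,102,0,0,0],[4,0,102,0,0,0]],
])

```text
time: 8.65
position: [0.4281, -0.3248, 0.0753]
tool_rot: [0.998, -0.061, 0.001, 0.001]
ft_force: [0.7, 0.4, 0.1]
grip_width: 0.061
```

>>> carry_out([
  [[0,0,0,0,0,0],[0,0,0,0,0,0],[0,0,0,0,0,0],[0,0,0,0,0,0],[0,0,0,0,0,0],[0,0,0,0,0,0],[0,0,0,0,0,0],[0,0,0,0,0,0]],
], fingers=0, grip_force=20)

```text
time: 9.45
position: [0.4275, -0.3247, 0.0743]
tool_rot: [0.998, -0.061, 0.0, 0.0]
ft_force: [-0.4, 0.6, 1.0]
grip_width: 0.0238
```

>>> carry_out([
  [[0,0,-10,0,0,0],[0,0,-30,0,0,0],[0,0,-60,0,0,0],[0,0,-90,0,0,0],[0,0,-110,0,0,0],[0,0,-120,0,0,0],[0,0,-120,0,0,0],[0,0,-120,0,0,0]],
])

```text
time: 10.25
position: [0.4272, -0.3242, 0.1938]
tool_rot: [0.998, -0.061, -0.0, -0.0]
ft_force: [1.1, -0.3, -0.2]
grip_width: 0.0236
```

Run:
```python
from h import *
print(robot.get_obs()["grip_width"]); go((.6425,-.109,.18),94.6)
s=robot.camera("side")
red=lambda h,s,v:((h<10)|(h>170))&(s>70)&(v>40)
q,m=blobs(s,red,(260,130,340,200),2)
for k in q:print(cv2.boundingRect(k),onz(s,k.reshape(-1,2),.125)[:,:2].mean(0))
```

```text
0.023636237879181298
shift [ 187.4 -240.    13.9] turn [-0.01  0.01 -1.45] psi now -97.0 q1,q6 [-49.  48.]
(313, 157, 6, 4) [ 0.41153988 -0.33056738]
(305, 157, 3, 3) [ 0.45583472 -0.33190709]
```

>>> carry_out([
  [[20,-26,0,0,0,-0.2],[47,-60,0,0,0,-0.4],[74,-95,0,0,0,-0.6],[101,-130,0,0,0,-0.8],[128,-165,0,0,0,-1],[155,-200,0,0,0,-1.2],[175,-225,0,0,0,-1.4],[187,-240,0,0,0,-1.45],[187,-240,20,0,0,-1.45],[187,-240,50,0,0,-1.45],[187,-240,80,0,0,-1.45],[187,-240,90,0,0,-1.45],[187,-240,90,0,0,-1.45],[187,-240,90,0,0,-1.45]],
])

```text
time: 11.7
position: [0.6428, -0.1095, 0.1043]
tool_rot: [0.999, 0.04, 0.0, 0.0]
ft_force: [0.2, -0.4, -0.4]
grip_width: 0.0236
```

Run:
```python
from h import *
go((.6425,-.109,.079),94.6)
```

```text
shift [-0.3 -0.6 25.3] turn [ 0. -0. -0.] psi now -85.4 q1,q6 [-19.  66.]
```

>>> carry_out([
  [[0,0,10,0,0,0],[0,0,18,0,0,0],[0,0,23,0,0,0],[0,0,25,0,0,0],[0,0,25,0,0,0],[0,0,25,0,0,0]],
])

```text
time: 12.3
position: [0.6426, -0.1094, 0.0794]
tool_rot: [0.999, 0.04, 0.0, 0.0]
ft_force: [-0.3, -0.3, -0.2]
grip_width: 0.0236
```

>>> carry_out([
  [[0,0,0,0,0,0],[0,0,0,0,0,0],[0,0,0,0,0,0],[0,0,0,0,0,0],[0,0,0,0,0,0],[0,0,-10,0,0,0],[0,0,-40,0,0,0],[0,0,-80,0,0,0],[0,0,-120,0,0,0],[0,0,-120,0,0,0]],
], fingers=0.55)

```text
time: 13.3
position: [0.6461, -0.1104, 0.2066]
tool_rot: [0.999, 0.04, 0.007, 0.003]
ft_force: [0.4, -0.9, 0.2]
grip_width: 0.0481
```

Run:
```python
from h import *
go((.4165,.3357,.18),-6.3)
```

```text
shift [-193.6 -463.2   21.5] turn [ 0.1  -0.05 -9.89] psi now -85.4 q1,q6 [-19.  66.]
```

>>> carry_out([
  [[-16,-39,0,0,0,-0.8],[-32,-77,0,0,0,-1.6],[-48,-116,0,0,0,-2.5],[-65,-154,0,0,0,-3.3],[-81,-193,0,0,0,-4.1],[-97,-232,0,0,0,-4.9],[-113,-270,0,0,0,-5.8],[-129,-309,0,0,0,-6.6],[-145,-347,0,0,0,-7.4],[-161,-386,0,0,0,-8.2],[-177,-425,10,0,0,-9.1],[-194,-463,20,0,0,-9.89],[-194,-463,22,0,0,-9.89],[-194,-463,22,0,0,-9.89],[-194,-463,22,0,0,-9.89]],
], fingers=1)

```text
time: 14.8
position: [0.4127, 0.3361, 0.1774]
tool_rot: [0.745, 0.667, 0.0, 0.0]
ft_force: [0.5, 0.1, -0.4]
grip_width: 0.0869
```

Run:
```python
from h import *
go((.4165,.3357,.080),-6.3)
t=robot.camera("top")
red=lambda h,s,v:((h<10)|(h>170))&(s>70)&(v>50)
q,m=blobs(t,red,(285,125,325,162),1)
if q:
  w,a=rect(t,cv2.convexHull(np.vstack(q)),.016);print("case",w,a)
  d=w[:2]-[.576,-.006];y=np.radians(4.6);print("in tray",d@[np.cos(y),np.sin(y)],d@[-np.sin(y),np.cos(y)])
cv2.imwrite("pics/top4.png",cv2.resize(t["color"][110:250,120:340,::-1],None,fx=3.5,fy=3.5,interpolation=cv2.INTER_CUBIC))
```

```text
shift [-0.   3.7 97.4] turn [ 0.    0.   -0.01] psi now -6.4 q1,q6 [27. 34.]
case [ 0.6415 -0.1084  0.0789  0.028 ] 5.0
in tray 0.05707664668760904 -0.10732318669745995
```

View pics/top4.png

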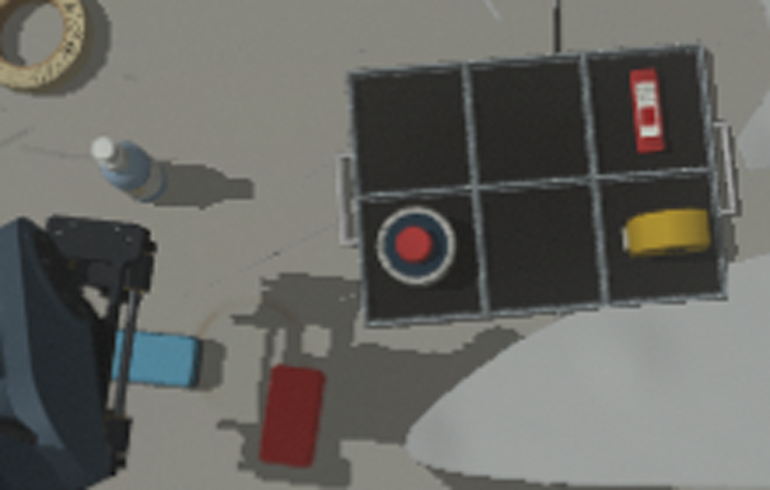

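The case (647,110) lies centred in its bay and the magnet (413,244) is centred on the tin. The blue block is below the gripper. Next I'll grasp it.

>>> carry_out([
  [[0,4,25,0,0,0],[0,4,55,0,0,0],[0,4,80,0,0,0],[0,4,95,0,0,0],[0,4,99,0,0,0],[0,4,99,0,0,0],[0,4,99,0,0,0]],
])

```text
time: 15.55
position: [0.4172, 0.3361, 0.0791]
tool_rot: [0.745, 0.667, 0.001, 0.0]
ft_force: [-0.2, -0.3, 0.5]
grip_width: 0.0869
```

>>> carry_out([
  [[0,0,0,0,0,0],[0,0,0,0,0,0],[0,0,0,0,0,0],[0,0,0,0,0,0],[0,0,0,0,0,0],[0,0,0,0,0,0],[0,0,0,0,0,0]],
], fingers=0, grip_force=20)

```text
time: 16.25
position: [0.4162, 0.3364, 0.0783]
tool_rot: [0.745, 0.667, 0.0, -0.0]
ft_force: [0.6, 0.3, 0.5]
grip_width: 0.0471
```

>>> carry_out([
  [[0,0,-10,0,0,0],[0,0,-30,0,0,0],[0,0,-60,0,0,0],[0,0,-90,0,0,0],[0,0,-120,0,0,0],[0,0,-140,0,0,0],[0,0,-140,0,0,0],[0,0,-140,0,0,0]],
])

```text
time: 17.05
position: [0.416, 0.3362, 0.2186]
tool_rot: [0.745, 0.667, 0.0, 0.0]
ft_force: [-0.8, -1.2, -0.3]
grip_width: 0.0466
```

Run:
```python
from h import *
go((.5182,-.0107,.20),94.6)
```

```text
shift [-333.6  139.7   18.6] turn [ 0.   -0.01  9.89] psi now -6.3 q1,q6 [27. 33.]
```

>>> carry_out([
  [[-28,12,0,0,0,0.8],[-56,23,0,0,0,1.6],[-84,35,0,0,0,2.5],[-111,47,0,0,0,3.3],[-139,58,0,0,0,4.1],[-167,70,0,0,0,4.9],[-195,82,0,0,0,5.8],[-222,93,0,0,0,6.6],[-250,105,0,0,0,7.4],[-278,117,0,0,0,8.2],[-306,128,0,0,0,9.1],[-334,140,0,0,0,9.89],[-334,140,20,0,0,9.89],[-334,140,50,0,0,9.89],[-334,140,80,0,0,9.89],[-334,140,100,0,0,9.89],[-334,140,105,0,0,9.89],[-334,140,105,0,0,9.89],[-334,140,105,0,0,9.89]],
])

```text
time: 18.95
position: [0.5188, -0.011, 0.1134]
tool_rot: [0.999, 0.04, 0.0, 0.0]
ft_force: [0.0, -0.0, -0.5]
grip_width: 0.047
```

Run:
```python
from h import *
print(robot.get_obs()["grip_width"]);go((.5182,-.0107,.083),94.6)
s=robot.camera("side");cv2.imwrite("pics/side5.png",cv2.resize(s["color"][155:235,195:305,::-1],None,fx=6,fy=6,interpolation=cv2.INTER_CUBIC))
```

```text
0.04700699551940178
shift [-0.6 -0.4 30.4] turn [ 0. -0. -0.] psi now -85.4 q1,q6 [-14.  72.]
```

View pics/side5.png

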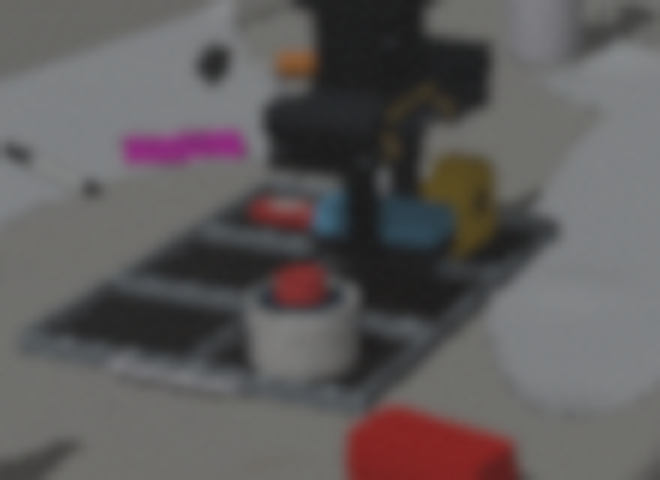

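The block hangs level in the gripper (315–455, 220), between the tin and the tape measure. Lowering.

>>> carry_out([
  [[0,0,10,0,0,0],[0,0,20,0,0,0],[0,0,26,0,0,0],[0,0,29,0,0,0],[0,0,31,0,0,0],[0,0,31,0,0,0],[0,0,31,0,0,0]],
])

```text
time: 19.7
position: [0.5187, -0.0111, 0.0823]
tool_rot: [0.999, 0.04, 0.0, 0.0]
ft_force: [0.1, -0.5, -1.1]
grip_width: 0.0468
```

>>> carry_out([
  [[0,0,0,0,0,0],[0,0,0,0,0,0],[0,0,0,0,0,0],[0,0,0,0,0,0],[0,0,0,0,0,0],[0,0,-10,0,0,0],[0,0,-30,0,0,0],[0,0,-70,0,0,0],[0,0,-120,0,0,0],[0,0,-150,0,0,0],[0,0,-150,0,0,0]],
], fingers=0.7)

```text
time: 20.8
position: [0.5211, -0.0115, 0.2374]
tool_rot: [0.999, 0.04, 0.005, 0.002]
ft_force: [1.0, 0.2, 0.3]
grip_width: 0.0609
```

Run:
```python
from h import *
go((.580,.349,.25),-85.4)
```

```text
shift [  87.7 -354.6  -12.8] turn [ 0.02 -0.08 -0.  ] psi now -85.4 q1,q6 [-14.  72.]
```

>>> carry_out([
  [[11,-44,-13,0,0,0],[22,-88,-13,0,0,0],[33,-133,-13,0,0,0],[44,-177,-13,0,0,0],[55,-221,-13,0,0,0],[66,-266,-13,0,0,0],[77,-310,-13,0,0,0],[85,-340,-13,0,0,0],[88,-355,-13,0,0,0],[88,-355,-13,0,0,0],[88,-355,-13,0,0,0],[88,-355,-13,0,0,0]],
], fingers=0.9)

```text
time: 22.0
position: [0.5778, 0.3479, 0.245]
tool_rot: [0.999, 0.039, -0.001, 0.001]
ft_force: [0.2, 0.9, 0.3]
grip_width: 0.0786
```

Run:
```python
from h import *
go((.580,.349,.169),-85.4)
t=robot.camera("top");s=robot.camera("side")
q,m=blobs(t,lambda h,s,v:(h>90)&(h<115)&(s>90)&(v>60),(252,155,298,205),3)
for k in q:
  w,a=rect(t,k,.036);d=w[:2]-[.576,-.006];y=np.radians(4.6);print("foam",w,a,"in tray",d@[np.cos(y),np.sin(y)],d@[-np.sin(y),np.cos(y)])
cv2.imwrite("pics/s6.png",np.hstack([cv2.resize(s["color"][135:255,140:260,::-1],(480,480),interpolation=cv2.INTER_CUBIC),cv2.resize(t["color"][130:210,220:330,::-1],(320,480),interpolation=cv2.INTER_CUBIC)]))
```

```text
shift [ 2.4 -1.  76. ] turn [ 0.01  0.01 -0.02] psi now -85.5 q1,q6 [ 22. 107.]
foam [ 0.5181 -0.0089  0.0841  0.0434] 4.2 in tray -0.05794607394317035 0.0017528589711178113
```

View pics/s6.png

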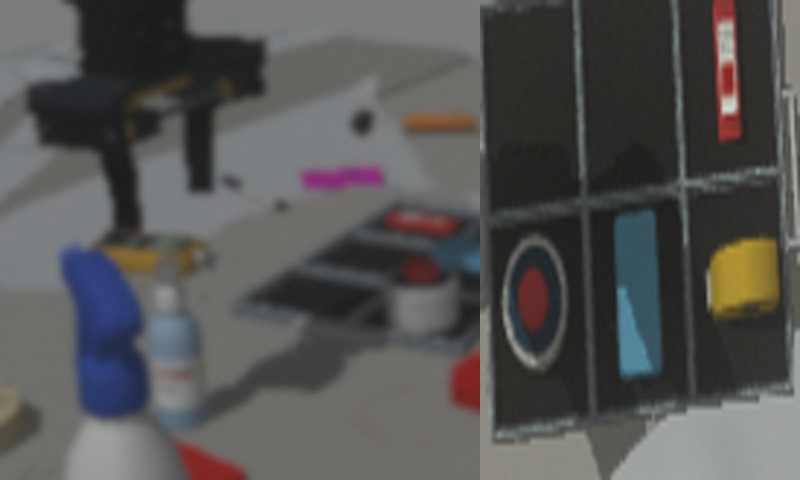

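The foam block is centred in its bay. The bottle cap (165,280) lies between the fingers (127 and 200). Descending on the cap.

>>> carry_out([
  [[2,-1,20,0,0,0],[2,-1,40,0,0,0],[2,-1,58,0,0,0],[2,-1,70,0,0,0],[2,-1,75,0,0,0],[2,-1,76,0,0,0],[2,-1,76,0,0,0],[2,-1,76,0,0,0]],
])

```text
time: 22.9
position: [0.5805, 0.3512, 0.1703]
tool_rot: [0.999, 0.04, 0.001, -0.0]
ft_force: [-0.5, -0.6, -0.1]
grip_width: 0.078
```

>>> carry_out([
  [[0,0,0,0,0,0],[0,0,0,0,0,0],[0,0,0,0,0,0],[0,0,0,0,0,0],[0,0,0,0,0,0],[0,0,0,0,0,0],[0,0,0,0,0,0],[0,0,0,0,0,0],[0,0,0,0,0,0]],
], fingers=0, grip_force=25)

```text
time: 23.8
position: [0.58, 0.3509, 0.1692]
tool_rot: [0.999, 0.04, -0.0, 0.0]
ft_force: [0.8, -0.9, -0.2]
grip_width: 0.0216
```

>>> carry_out([
  [[0,0,-5,0,0,0],[0,0,-15,0,0,0],[0,0,-35,0,0,0],[0,0,-60,0,0,0],[0,0,-85,0,0,0],[0,0,-105,0,0,0],[0,0,-115,0,0,0],[0,0,-120,0,0,0],[0,0,-120,0,0,0],[0,0,-120,0,0,0]],
])

```text
time: 24.8
position: [0.5794, 0.3507, 0.2881]
tool_rot: [0.999, 0.04, -0.001, 0.0]
ft_force: [0.1, -0.2, -1.9]
grip_width: 0.0217
```

Run:
```python
from h import *
print(robot.get_obs()["grip_width"]);go((.6251,.1063,.26),-85.4)
s=robot.camera("side");cv2.imwrite("pics/s7.png",cv2.resize(s["color"][110:240,130:270,::-1],None,fx=4,fy=4,interpolation=cv2.INTER_CUBIC))
```

```text
0.02168922098361072
shift [ 26.1 247.3  28.2] turn [ 0.    0.02 -0.  ] psi now -85.4 q1,q6 [ 22. 107.]
```

View pics/s7.png

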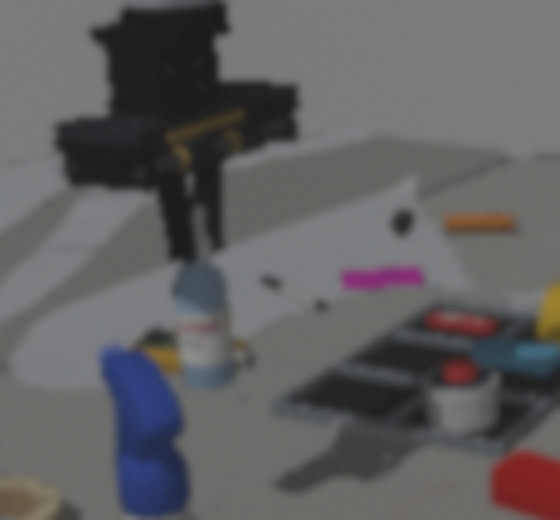

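The bottle is held upright; it leans the same way as the fingers, which is just perspective. Carrying it to its bay, behind the tin.

>>> carry_out([
  [[1,10,0,0,0,0],[3,30,0,0,0,0],[6,55,0,0,0,0],[8,80,0,0,0,0],[11,105,0,0,0,0],[14,130,0,0,0,0],[16,155,0,0,0,0],[19,180,0,0,0,0],[22,205,0,0,0,0],[24,225,0,0,0,0],[25,238,0,0,0,0],[26,245,0,0,0,0],[26,247,0,0,0,0],[26,247,15,0,0,0],[26,247,35,0,0,0],[26,247,60,0,0,0],[26,247,75,0,0,0],[26,247,80,0,0,0],[26,247,80,0,0,0],[26,247,80,0,0,0]],
])

```text
time: 26.85
position: [0.6261, 0.1073, 0.2101]
tool_rot: [0.999, 0.04, 0.001, -0.0]
ft_force: [0.7, -0.6, -1.3]
grip_width: 0.0215
```

Run:
```python
from h import *
go((.6251,.1063,.1735),-85.4)
s=robot.camera("side");P=cloud(s).reshape(-1,3)
w=P[(abs(P[:,0]-.625)<.04)&(abs(P[:,1]-.106)<.04)]
for a,b in[(.045,.06),(.06,.08),(.08,.1),(.1,.12)]:
    k=w[(w[:,2]>a)&(w[:,2]<b)]
    if len(k):print(a,len(k),np.median(k,0).round(4),k.min(0).round(3),k.max(0).round(3))
```

```text
shift [-1.2  0.9 36.6] turn [ 0.   -0.01  0.  ] psi now -85.4 q1,q6 [-0. 85.]
0.045 36 [0.6161 0.119  0.0525] [0.603 0.105 0.045] [0.642 0.126 0.06 ]
0.06 50 [0.6143 0.1191 0.0697] [0.603 0.104 0.06 ] [0.637 0.126 0.079]
0.08 54 [0.6126 0.1197 0.0906] [0.599 0.102 0.081] [0.64  0.129 0.099]
0.1 61 [0.6137 0.1197 0.1105] [0.603 0.1   0.101] [0.639 0.128 0.12 ]
```

The bottle hangs vertical. Lowering it onto the floor.

>>> carry_out([
  [[-1,0,10,0,0,0],[-1,0,20,0,0,0],[-1,0,28,0,0,0],[-1,0,33,0,0,0],[-1,0,35,0,0,0],[-1,0,36,0,0,0],[-1,0,36,0,0,0],[-1,0,36,0,0,0],[-1,0,36,0,0,0]],
])

```text
time: 27.8
position: [0.6247, 0.1068, 0.1734]
tool_rot: [0.999, 0.04, 0.0, -0.0]
ft_force: [0.1, -0.2, -1.4]
grip_width: 0.0218
```

Run:
```python
from h import *
go((.6251,.1063,.1735),-85.4);print(robot.get_obs()["ft_force"])
```

```text
shift [ 0.4  0.5 -0.1] turn [-0. -0. -0.] psi now -85.4 q1,q6 [-0. 85.]
[ 0.11203794 -0.15224709 -1.41194933]
```

>>> carry_out([
  [[0,0,1,0,0,0],[0,0,1,0,0,0],[0,0,1,0,0,0]],
])

```text
time: 28.1
position: [0.6251, 0.1067, 0.1731]
tool_rot: [0.999, 0.04, 0.001, 0.0]
ft_force: [-1.2, -1.0, 4.5]
grip_width: 0.0217
```

>>> carry_out([
  [[0,0,0,0,0,0],[0,0,0,0,0,0],[0,0,0,0,0,0],[0,0,0,0,0,0],[0,0,0,0,0,0],[0,0,0,0,0,0],[0,0,0,0,0,0],[0,0,-10,0,0,0],[0,0,-25,0,0,0],[0,0,-45,0,0,0],[0,0,-70,0,0,0],[0,0,-100,0,0,0],[0,0,-120,0,0,0],[0,0,-120,0,0,0]],
], fingers=0.9)

```text
time: 29.5
position: [0.6266, 0.1069, 0.2975]
tool_rot: [0.999, 0.04, 0.005, 0.0]
ft_force: [1.0, -0.0, 0.3]
grip_width: 0.0781
```

>>> carry_out([
  [[0,40,0,0,0,0],[0,80,0,0,0,0],[0,120,0,0,0,0],[0,160,0,0,0,0],[0,200,0,0,0,0],[0,240,0,0,0,0],[0,280,0,0,0,0],[0,320,0,0,0,0],[0,360,0,0,0,0],[0,400,0,0,0,0],[0,400,0,0,0,0],[0,400,0,0,0,0]],
])

```text
time: 30.7
position: [0.6557, -0.2927, 0.291]
tool_rot: [0.999, 0.039, -0.001, -0.001]
ft_force: [-1.0, -0.5, 0.2]
grip_width: 0.0786
```

Run:
```python
from h import *
t=robot.camera("top");s=robot.camera("side")
P=np.vstack([cloud(t).reshape(-1,3),cloud(s).reshape(-1,3)])
w=P[(abs(P[:,0]-.625)<.05)&(abs(P[:,1]-.106)<.05)]
for a,b in[(.02,.06),(.06,.095),(.105,.13),(.132,.15)]:
    k=w[(w[:,2]>a)&(w[:,2]<b)]
    if len(k):print(a,len(k),np.median(k,0).round(4),k.min(0).round(3),k.max(0).round(3))
def tray(w):
    d=np.array(w)-[.576,-.006];y=np.radians(4.6);return np.round([d@[np.cos(y),np.sin(y)],d@[-np.sin(y),np.cos(y)]],4)
k=w[w[:,2]>.134];print("cap top in tray",tray(k[:,:2].mean(0)))
red=lambda h,s,v:((h<10)|(h>170))&(s>70)&(v>50)
for nm,f,roi,z in[("foam",lambda h,s,v:(h>90)&(h<115)&(s>90)&(v>60),(254,155,298,205),.036),("case",red,(285,125,325,162),.016),("mag",red,(222,160,256,198),.059),("tape",lambda h,s,v:(h>15)&(h<35)&(s>130),(290,160,335,190),.064)]:
    q,_=blobs(t,f,roi,2)
    if q:
        r,a=rect(t,cv2.convexHull(np.vstack(q)),z);print(nm,r,a,tray(r[:2]))
cv2.imwrite("pics/end.png",np.hstack([cv2.resize(s["color"][145:235,180:290,::-1],(430,352),interpolation=cv2.INTER_CUBIC),cv2.resize(t["color"][115:210,215:330,::-1],(368,352)[::1],interpolation=cv2.INTER_CUBIC)]))
```

```text
0.02 144 [0.6106 0.1156 0.0408] [0.6   0.087 0.02 ] [0.636 0.126 0.059]
0.06 188 [0.6144 0.1121 0.0837] [0.602 0.087 0.06 ] [0.641 0.125 0.095]
0.105 67 [0.6178 0.1083 0.1158] [0.611 0.096 0.105] [0.631 0.117 0.129]
0.132 49 [0.6231 0.1081 0.1383] [0.613 0.094 0.133] [0.634 0.115 0.144]
cap top in tray [0.0564 0.1089]
mag [0.5141 0.1044 0.0312 0.0217] -26.2 [-0.0528  0.115 ]
```

View pics/end.png

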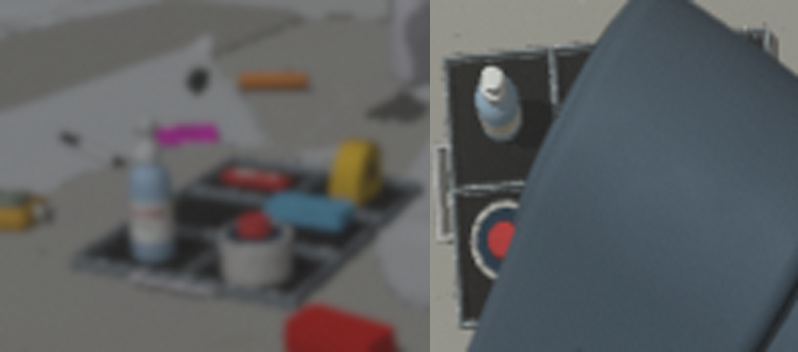

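All five sit as planned in the side view: bottle (150,205), magnet on the tin (255,225), block (310,210), case (255,178), tape measure (357,170). In the top view the arm hides part of the tray, which accounts for the odd magnet numbers. Handing in.

```bash
python3 -c "
from rig import robot;print(robot.hand_in())"
```

```text
the job is handed in; nothing more can be done
None
```

The kit tray is laid out and the job handed in at about 31 s of the 115 s allowed. I set the magnet on the tin, then placed the blade case, foam block and mist bottle in their bays. All moves were slow and straight, and nothing but the parts was touched.

| Part | Last measurement, in the tray frame | Target |
|---|---|---|
| Magnet | about 2 mm from the tin's centre | within 12 mm |
| Blade case | (57, −107) mm, within 1° of front to back | (58, −108) mm |
| Foam block | (−58, 2) mm, within 1° of front to back | (−58, 0) mm |
| Mist bottle | cap top at (56, 109) mm, upright | (58, 108) mm |

- **Final check incomplete:** in the last top view the arm covered the block, the case and the tape measure and half of the tin. Their figures, and the magnet's, are therefore from just after each was placed.
- **Disagreeing reading:** that last view also put the magnet about 6 mm further left, because only part of it showed. The final side view shows everything in place.
- **Tin and tape measure:** I did not measure them again at the end. They looked unmoved in every view.

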